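# Weigh out grinding balls with a scoop

### The arm

A 6-joint arm with a two-finger parallel gripper is mounted at the origin on the work surface. World frame = base frame: x ahead of the robot, y to its left, z up, the work surface at z = 0. Lengths are in mm, angles in rad, forces in N, time in s.
With the tool pointing down it reaches from about 350 to 950 mm from the base axis. Payload 17.4 kg.
Tool frame: the origin (TCP) lies midway between the tips of the shut fingers; the grasp point (between the pads) lies behind it (manip.grasp_offset is the y of the grasp point in the tool frame, in mm); y points along the fingers, z is the direction in which the jaws open and shut, and the axes are right-handed (so a half turn about y gives the same grasp; the last joint's range is limited). The gripper opens to 93 mm and grips with 3 to 60 N. Pads are 15 mm wide; open, the fingers measure 128 mm over their backs; the gripper's body (75 mm by 188 mm) begins 65 mm behind the grasp point.
Start: joints at [-1.294, 0.116, 1.442, -0, 1.584, -0.038], TCP at [208.988, -641.838, 180.346] pointing down, gripper open.
Joint ranges: [-2.83, 2.83], [-0.83, 2.19], [0.07, 2.5], [-1.14, 4.28], [0.01, 3], [-2.97, 2.97]. Speed limits (rad/s): [1.89, 1.89, 2.22, 3.14, 3.14, 3.14].

### API

Orientations are given as a unit quaternion [x, y, z, w].
In Python, from bench import manip gives the robot as it stands. Calls block until the motion is done:
- manip.move_ptp(position, orientation): joint-space move of the TCP to a pose.
- manip.movel(position, rotation=None, vel=150, threshold=None): straight line of the TCP; rotation=None keeps the orientation; vel is the mean speed in mm/s. With threshold (N) it stops when the force on the tool has changed by that much, and returns True; else False.
- manip.movej(angles): joint-space move.
- manip.open() and manip.close_gripper(): open the fingers fully, or close them until they stop; the grip force is fixed at half the most.
- manip.dwell(seconds).
- manip.solve_ik(position, orientation): joint angles nearest the present ones, or None.
- manip.get_obs(): the state.
- manip.grab_frame(name): name is "scene" or "top"; returns (picture, depth): 400x640x3 uint8, blue, green, red; 400x640 float32, mm along the optical axis (not along the pixel's ray), 0 where there is no reading.
- manip.get_calibration(name): a dict with "intrinsics" (3x3 intrinsics, pixels), "rvec" (rotation vector, rad) and "tvec" (3), from world to camera coordinates, as OpenCV has them. Camera axes: x right, y down, z forward; pixel columns grow to the right and rows downward; lengths in mm; the calibration is good to about 2 mm. A picture is of the moment at which its call begins. get_calibration takes no time and is no camera call.
A pose or a line that the arm cannot do raises manip.Unreachable and nothing moves.
- manip.sign_off(): hands the job in, once; it reports no verdict.
The state is a dict: "time": time; "joint_positions": joint angles; "joint_velocities": joint speeds; "joint_efforts": joint torques, N m; "ee_pos": TCP position; "ee_rot": TCP orientation; "wrist_force": force on the tool from outside, world axes, zero at the start; "torque": the same for the moment, N m; "grip_width": opening from 0.0 (shut) to 1.0 (fully open).
Only numpy, scipy, OpenCV 4.12 (cv2) and the standard library are available. Lean on these libraries where they do the work, as an engineer would, in place of code of your own. Each camera call takes 0.05 s, during which the arm holds its last target. There are 200 camera calls.

### The job

Using the scoop, take grinding balls out of the grey metal tray and tip at least three of the five into the white dish that stands on the balance, without spilling any on the bench and without touching the balls with the gripper. Leave that dish in place on the balance; the similar empty dish on the bench must get none. Finally stand the scoop upright on its pan on the bench, anywhere free, and let go of it.

Things in the scene. Friction and masses are not known exactly. Their poses are not given: they have to be found in the camera images.
- scoop: Steel scoop, 160 g, pan open in front and above, light wooden handle; starts standing on its flat pan on the bench. Origin: centre of the pan's underside; +x to the open front edge, z up. Pan x -40 to +40 mm, 84 mm wide outside, 80 inside, 2 mm sheet; rear and side walls up to z = 32 mm; the front 24 mm is a flat lip without sides.
- scoop_grip (a point): Good grip point on the scoop's handle, from above across its width: x -78, y 0, z 92 mm in the scoop's frame, same axes. The handle is a straight bar, 18 mm wide (y), 16 mm thick; it rises from the rear wall leaning back 30 degrees from vertical, from (x, z) = (-39, 26) to (-90, 113) mm.
- trough: Open grey metal tray with flat floor, fixed to the bench, holds the balls. Origin: centre of underside, z up; +x points away from the robot, within 12 degrees. Outside 200 mm (x) by 142 mm (y), 31 mm high; walls and floor 6 mm thick, inside 188 x 130 mm. At the start all balls lie 20 to 70 mm from the origin towards +x and within 30 mm of the centre line.
- dish: Square white plastic dish on the round steel pan of the balance. Origin: centre of underside, 70 mm above the bench; z up, x, y along its sides. 140 x 140 mm, 35 mm high, wall and floor 3 mm; loose, 90 g. The balance is a fixed white box 190 mm wide, 60 mm high below the pan, reaching 135 mm from the pan's centre towards the robot, 105 mm beyond.
- ball1_center (a point): Centre of white ceramic grinding ball 1 of 5 (all alike): 20 mm in diameter, 16 g, loose, polished, slides and rolls easily.
- ball2_center (a point): Centre of white ceramic grinding ball 2 of 5 (all alike): 20 mm in diameter, 16 g, loose, polished, slides and rolls easily.
- ball3_center (a point): Centre of white ceramic grinding ball 3 of 5 (all alike): 20 mm in diameter, 16 g, loose, polished, slides and rolls easily.
- ball4_center (a point): Centre of white ceramic grinding ball 4 of 5 (all alike): 20 mm in diameter, 16 g, loose, polished, slides and rolls easily.
- ball5_center (a point): Centre of white ceramic grinding ball 5 of 5 (all alike): 20 mm in diameter, 16 g, loose, polished, slides and rolls easily.
Mind the look-alikes: they are no part of the job. What is shaped like the scoop but green, pink or red is not meant.

How it is judged (in metres and radians):
On the way:
1. at least one ball lies in the scoop, and the scoop is lifted clear of the tray (its origin more than 45 mm above the bench) (height (world z) of scoop above 0.045 m and ((x of ball1_center in the frame of scoop between -0.043 and 0.043 m and y of ball1_center in the frame of scoop between -0.042 and 0.042 m and z of ball1_center in the frame of scoop between 0 and 0.05 m) or (x of ball2_center in the frame of scoop between -0.043 and 0.043 m and y of ball2_center in the frame of scoop between -0.042 and 0.042 m and z of ball2_center in the frame of scoop between 0 and 0.05 m) or (x of ball3_center in the frame of scoop between -0.043 and 0.043 m and y of ball3_center in the frame of scoop between -0.042 and 0.042 m and z of ball3_center in the frame of scoop between 0 and 0.05 m) or (x of ball4_center in the frame of scoop between -0.043 and 0.043 m and y of ball4_center in the frame of scoop between -0.042 and 0.042 m and z of ball4_center in the frame of scoop between 0 and 0.05 m) or (x of ball5_center in the frame of scoop between -0.043 and 0.043 m and y of ball5_center in the frame of scoop between -0.042 and 0.042 m and z of ball5_center in the frame of scoop between 0 and 0.05 m))), for 0.2 s.
At the end, for the whole second after the job is handed in: At least three of the five balls are in the dish on the balance, and each of the others is in that dish or in the tray. The dish is upright and within 25 mm of where it stood. The scoop stands at rest on the bench itself (not in the tray), upright within 0.15 rad ((((x of ball1_center in the frame of dish between -0.07 and 0.07 m and y of ball1_center in the frame of dish between -0.07 and 0.07 m and z of ball1_center in the frame of dish between 0 and 0.05 m) and (x of ball2_center in the frame of dish between -0.07 and 0.07 m and y of ball2_center in the frame of dish between -0.07 and 0.07 m and z of ball2_center in the frame of dish between 0 and 0.05 m) and (x of ball3_center in the frame of dish between -0.07 and 0.07 m and y of ball3_center in the frame of dish between -0.07 and 0.07 m and z of ball3_center in the frame of dish between 0 and 0.05 m)) or ((x of ball1_center in the frame of dish between -0.07 and 0.07 m and y of ball1_center in the frame of dish between -0.07 and 0.07 m and z of ball1_center in the frame of dish between 0 and 0.05 m) and (x of ball2_center in the frame of dish between -0.07 and 0.07 m and y of ball2_center in the frame of dish between -0.07 and 0.07 m and z of ball2_center in the frame of dish between 0 and 0.05 m) and (x of ball4_center in the frame of dish between -0.07 and 0.07 m and y of ball4_center in the frame of dish between -0.07 and 0.07 m and z of ball4_center in the frame of dish between 0 and 0.05 m)) or ((x of ball1_center in the frame of dish between -0.07 and 0.07 m and y of ball1_center in the frame of dish between -0.07 and 0.07 m and z of ball1_center in the frame of dish between 0 and 0.05 m) and (x of ball2_center in the frame of dish between -0.07 and 0.07 m and y of ball2_center in the frame of dish between -0.07 and 0.07 m and z of ball2_center in the frame of dish between 0 and 0.05 m) and (x of ball5_center in the frame of dish between -0.07 and 0.07 m and y of ball5_center in the frame of dish between -0.07 and 0.07 m and z of ball5_center in the frame of dish between 0 and 0.05 m)) or ((x of ball1_center in the frame of dish between -0.07 and 0.07 m and y of ball1_center in the frame of dish between -0.07 and 0.07 m and z of ball1_center in the frame of dish between 0 and 0.05 m) and (x of ball3_center in the frame of dish between -0.07 and 0.07 m and y of ball3_center in the frame of dish between -0.07 and 0.07 m and z of ball3_center in the frame of dish between 0 and 0.05 m) and (x of ball4_center in the frame of dish between -0.07 and 0.07 m and y of ball4_center in the frame of dish between -0.07 and 0.07 m and z of ball4_center in the frame of dish between 0 and 0.05 m)) or ((x of ball1_center in the frame of dish between -0.07 and 0.07 m and y of ball1_center in the frame of dish between -0.07 and 0.07 m and z of ball1_center in the frame of dish between 0 and 0.05 m) and (x of ball3_center in the frame of dish between -0.07 and 0.07 m and y of ball3_center in the frame of dish between -0.07 and 0.07 m and z of ball3_center in the frame of dish between 0 and 0.05 m) and (x of ball5_center in the frame of dish between -0.07 and 0.07 m and y of ball5_center in the frame of dish between -0.07 and 0.07 m and z of ball5_center in the frame of dish between 0 and 0.05 m)) or ((x of ball1_center in the frame of dish between -0.07 and 0.07 m and y of ball1_center in the frame of dish between -0.07 and 0.07 m and z of ball1_center in the frame of dish between 0 and 0.05 m) and (x of ball4_center in the frame of dish between -0.07 and 0.07 m and y of ball4_center in the frame of dish between -0.07 and 0.07 m and z of ball4_center in the frame of dish between 0 and 0.05 m) and (x of ball5_center in the frame of dish between -0.07 and 0.07 m and y of ball5_center in the frame of dish between -0.07 and 0.07 m and z of ball5_center in the frame of dish between 0 and 0.05 m)) or ((x of ball2_center in the frame of dish between -0.07 and 0.07 m and y of ball2_center in the frame of dish between -0.07 and 0.07 m and z of ball2_center in the frame of dish between 0 and 0.05 m) and (x of ball3_center in the frame of dish between -0.07 and 0.07 m and y of ball3_center in the frame of dish between -0.07 and 0.07 m and z of ball3_center in the frame of dish between 0 and 0.05 m) and (x of ball4_center in the frame of dish between -0.07 and 0.07 m and y of ball4_center in the frame of dish between -0.07 and 0.07 m and z of ball4_center in the frame of dish between 0 and 0.05 m)) or ((x of ball2_center in the frame of dish between -0.07 and 0.07 m and y of ball2_center in the frame of dish between -0.07 and 0.07 m and z of ball2_center in the frame of dish between 0 and 0.05 m) and (x of ball3_center in the frame of dish between -0.07 and 0.07 m and y of ball3_center in the frame of dish between -0.07 and 0.07 m and z of ball3_center in the frame of dish between 0 and 0.05 m) and (x of ball5_center in the frame of dish between -0.07 and 0.07 m and y of ball5_center in the frame of dish between -0.07 and 0.07 m and z of ball5_center in the frame of dish between 0 and 0.05 m)) or ((x of ball2_center in the frame of dish between -0.07 and 0.07 m and y of ball2_center in the frame of dish between -0.07 and 0.07 m and z of ball2_center in the frame of dish between 0 and 0.05 m) and (x of ball4_center in the frame of dish between -0.07 and 0.07 m and y of ball4_center in the frame of dish between -0.07 and 0.07 m and z of ball4_center in the frame of dish between 0 and 0.05 m) and (x of ball5_center in the frame of dish between -0.07 and 0.07 m and y of ball5_center in the frame of dish between -0.07 and 0.07 m and z of ball5_center in the frame of dish between 0 and 0.05 m)) or ((x of ball3_center in the frame of dish between -0.07 and 0.07 m and y of ball3_center in the frame of dish between -0.07 and 0.07 m and z of ball3_center in the frame of dish between 0 and 0.05 m) and (x of ball4_center in the frame of dish between -0.07 and 0.07 m and y of ball4_center in the frame of dish between -0.07 and 0.07 m and z of ball4_center in the frame of dish between 0 and 0.05 m) and (x of ball5_center in the frame of dish between -0.07 and 0.07 m and y of ball5_center in the frame of dish between -0.07 and 0.07 m and z of ball5_center in the frame of dish between 0 and 0.05 m))) and ((x of ball1_center in the frame of dish between -0.07 and 0.07 m and y of ball1_center in the frame of dish between -0.07 and 0.07 m and z of ball1_center in the frame of dish between 0 and 0.05 m) or (x of ball1_center in the frame of trough between -0.1 and 0.1 m and y of ball1_center in the frame of trough between -0.071 and 0.071 m and z of ball1_center in the frame of trough between 0 and 0.04 m)) and ((x of ball2_center in the frame of dish between -0.07 and 0.07 m and y of ball2_center in the frame of dish between -0.07 and 0.07 m and z of ball2_center in the frame of dish between 0 and 0.05 m) or (x of ball2_center in the frame of trough between -0.1 and 0.1 m and y of ball2_center in the frame of trough between -0.071 and 0.071 m and z of ball2_center in the frame of trough between 0 and 0.04 m)) and ((x of ball3_center in the frame of dish between -0.07 and 0.07 m and y of ball3_center in the frame of dish between -0.07 and 0.07 m and z of ball3_center in the frame of dish between 0 and 0.05 m) or (x of ball3_center in the frame of trough between -0.1 and 0.1 m and y of ball3_center in the frame of trough between -0.071 and 0.071 m and z of ball3_center in the frame of trough between 0 and 0.04 m)) and ((x of ball4_center in the frame of dish between -0.07 and 0.07 m and y of ball4_center in the frame of dish between -0.07 and 0.07 m and z of ball4_center in the frame of dish between 0 and 0.05 m) or (x of ball4_center in the frame of trough between -0.1 and 0.1 m and y of ball4_center in the frame of trough between -0.071 and 0.071 m and z of ball4_center in the frame of trough between 0 and 0.04 m)) and ((x of ball5_center in the frame of dish between -0.07 and 0.07 m and y of ball5_center in the frame of dish between -0.07 and 0.07 m and z of ball5_center in the frame of dish between 0 and 0.05 m) or (x of ball5_center in the frame of trough between -0.1 and 0.1 m and y of ball5_center in the frame of trough between -0.071 and 0.071 m and z of ball5_center in the frame of trough between 0 and 0.04 m)) and distance of dish from where it was at the start of the episode below 0.025 m and angle between dish's own z axis and vertical below 0.1 rad and height (world z) of scoop below 0.004 m and angle between scoop's own z axis and vertical below 0.15 rad and linear speed of scoop below 0.03 m/s); the robot touches nothing.
It fails at once if the gripper's fingers touch a ball (contact force between the fingers and ball1 above 0.3 N or contact force between the fingers and ball2 above 0.3 N or contact force between the fingers and ball3 above 0.3 N or contact force between the fingers and ball4 above 0.3 N or contact force between the fingers and ball5 above 0.3 N).
It also fails if it takes over 72 s, if anything falls off the work surface, if the arm or the gripper's body presses on something with over 40 N, if the wrist force passes 120 N, or if a joint passes its speed limit or range.

## Working session

There is one attempt and no reset: what is moved stays moved. The work goes in short steps, each a Python script; the robot and the scene stay as the last script left them, time stands still between calls to the robot, and variables do not carry over. Pictures are saved under pics/ and viewed, about 8 in all and at most 12, crops included, and the job is handed in when it is done.

```bash
mkdir -p pics; ls; python3 - <<'E'
from bench import manip
import cv2,numpy as np
for n in("scene","top"):
    p,d=manip.grab_frame(n); cv2.imwrite(f"pics/{n}0.png",p); np.save(f"pics/{n}0.npy",d)
    c=manip.get_calibration(n); R=cv2.Rodrigues(np.array(c["rvec"]))[0]; print(n,-R.T@np.array(c["tvec"]).ravel(),R.round(2).tolist(),c["intrinsics"])
o=manip.get_obs(); print(o,manip.grasp_offset)
E
```

```text
pics
scene [1013.46786957 -520.77804104  605.6344578 ] [[0.75, 0.66, -0.02], [0.36, -0.43, -0.83], [-0.56, 0.61, -0.56]] [[393.78592027   0.         315.64130251]
 [  0.         393.78592027 196.9675573 ]
 [  0.           0.           1.        ]]
top [ 296.47514946   80.17717059 1138.06937016] [[0.01, -1.0, -0.0], [-0.98, -0.01, -0.18], [0.18, 0.0, -0.98]] [[376.00418474   0.         322.3285313 ]
 [  0.         376.00418474 197.53213133]
 [  0.           0.           1.        ]]
{'time': 0.1, 'joint_positions': array([-1.29378194e+00,  1.16433349e-01,  1.44217120e+00, -1.76604771e-06,
        1.58399967e+00, -3.78424538e-02]), 'joint_velocities': array([ 0.00041694, -0.00160928, -0.00168752,  0.00020621, -0.0002358 ,
        0.00011008]), 'joint_efforts': array([ 2.58645079e-03, -7.22890878e+01, -6.23865867e+01,  7.83957378e-02,
        2.28350109e-02, -3.64738025e-05]), 'ee_pos': array([ 208.93968821, -641.62449323,  179.69910297]), 'ee_rot': array([-0.11090272,  0.69871743, -0.6980074 ,  0.11081615]), 'wrist_force': array([-0.15503232, -0.85658524, -0.27801329]), 'torque': array([-0.00219293,  0.04240143, -0.02962188]), 'grip_width': 1.000397042243028} -18.8
```

View pics/top0.png

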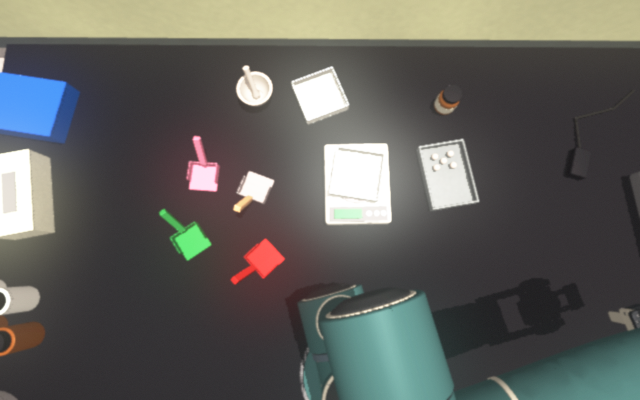

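View pics/scene0.png

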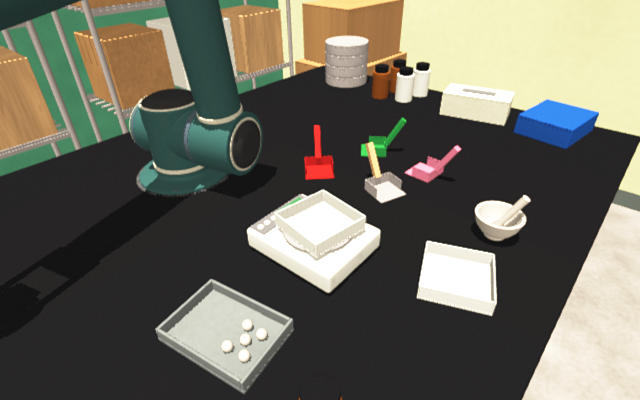

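Top view: candidate scoops are pink (203,176), green (190,240), red (264,258) and bare steel with a wooden handle (256,187). The steel one matches the description. The dish on the balance is at (357,175), the empty look-alike at (320,95), the tray at (448,174), and the balls near (443,160). I'll confirm in an enlarged crop.

```bash
python3 - <<'E'
import cv2,numpy as np
p=cv2.imread("pics/top0.png")
def crop(x,y,w,h,s): return cv2.resize(p[y:y+h,x:x+w],None,fx=s,fy=s,interpolation=cv2.INTER_CUBIC)
a=crop(226,160,60,60,6)   #360
b=crop(410,130,75,90,4)  #300x360
c=crop(318,140,80,90,4)
m=np.zeros((360,360+300,3),np.uint8); m[:,:360]=a; m[:,360:]=b
m=np.hstack([m]); cv2.imwrite("pics/crop1.png",m)
E
cat > h.py <<'E'
from bench import manip
import cv2,numpy as np
from scipy.spatial.transform import Rotation as Ro
def ray(n,u,v,z):
    "pixel -> world point at height z"
    c=manip.get_calibration(n); K=c["intrinsics"]; R=cv2.Rodrigues(np.array(c["rvec"]))[0]; C=-R.T@np.array(c["tvec"]).ravel()
    d=R.T@np.linalg.solve(K,[u,v,1.]); return C+d*(z-C[2])/d[2]
def proj(n,P):
    c=manip.get_calibration(n)
    return cv2.projectPoints(np.array(P,float).reshape(-1,1,3),np.array(c["rvec"],float),np.array(c["tvec"],float),np.array(c["intrinsics"]),None)[0].reshape(-1,2)
E
```

```text
(no output)
```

View pics/crop1.png

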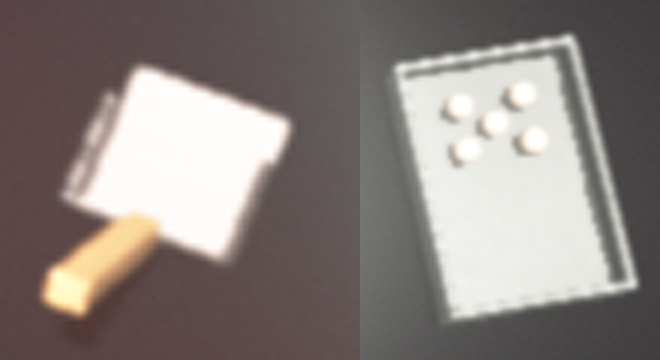

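Left crop: steel scoop, wooden handle, lip front corners at crop (137,66) and (290,122), handle end at (66,290). Right crop: tray rim corners (395,67), (575,37), (637,287), (440,320), and five balls. This confirms the steel scoop.

```bash
python3 - <<'E'
from h import *
from scipy.optimize import least_squares
s=lambda X,Y:(226+X/6-.4,160+Y/6-.4); t=lambda X,Y:(410+(X-360)/4-.4,130+Y/4-.4)
def fit(M,px,x0):
    M=np.array(M,float);px=np.array(px)
    f=lambda q:(proj("top",Ro.from_euler('z',q[2]).apply(M)+[q[0],q[1],q[3] if len(q)>3 else 0])-px).ravel()
    r=least_squares(f,x0); print(np.r_[r.x[:2],np.degrees(r.x[2])].round(1),r.fun.reshape(-1,2).round(1).tolist()); return r.x
S=fit([(40,42,2),(40,-42,2),(-90,0,113)],[s(137,66),s(290,122),s(66,290)],[500,250,-.3])
T=fit([(100,71,31),(100,-71,31),(-100,-71,31),(-100,71,31)],[t(395,67),t(575,37),t(637,287),t(440,320)],[500,-250,0])
for X,Y in[(459,107),(520,95),(493,124),(466,150),(533,140)]:
    b=ray("top",*t(X,Y),16); print("ball",b.round(),(Ro.from_euler('z',T[2]).inv().apply(b-[T[0],T[1],0])).round())
# depth cloud
d=np.load("pics/top0.npy"); c=manip.get_calibration("top");K=c["intrinsics"];R=cv2.Rodrigues(np.array(c["rvec"]))[0]
v,u=np.mgrid[:400,:640]; P=(np.stack([(u-K[0,2])/K[0,0],(v-K[1,2])/K[1,1],np.ones_like(u)],-1)*d[...,None]-np.array(c["tvec"]).ravel())@R
def reg(n,x0,x1,y0,y1,z0,z1):
    m=np.zeros((400,640),bool);m[y0:y1,x0:x1]=1;m&=(P[...,2]>z0)&(P[...,2]<z1)&(d>0)
    q=P[m]; print(n,len(q),q.mean(0).round(1),cv2.minAreaRect(q[:,:2].astype(np.float32)))
reg("dish rim",318,398,135,205,92,115); reg("dishfloor",318,398,135,205,66,80); reg("balance",318,398,135,230,40,64)
reg("empty",285,355,60,130,20,45); reg("scoop all",226,286,160,220,-3,140); reg("scoop handle",226,286,160,220,60,140)
reg("tray rim",410,485,130,220,24,40); reg("bench",280,310,200,230,-20,20)
np.save("pics/P0.npy",P)
E
```

```text
[538.5 290.  -20.4] [[0.3, -0.2], [-0.2, -0.2], [-0.0, 0.3]]
[ 578.2 -292.8    9.2] [[-0.4, -0.7], [-0.1, 0.1], [-1.0, 0.9], [1.6, -0.3]]
ball [ 636. -260.   16.] [63. 23. 16.]
ball [ 646. -308.   16.] [ 65. -26.  16.]
ball [ 623. -286.   16.] [45. -0. 16.]
ball [ 602. -264.   16.] [28. 25. 16.]
ball [ 610. -316.   16.] [ 28. -28.  16.]
dish rim 326 [563.3 -18.8 102.3] ((560.827392578125, -14.010963439941406), (140.0200653076172, 141.01231384277344), 81.17587280273438)
dishfloor 2147 [561.  -15.1  73. ] ((554.9915771484375, -15.707252502441406), (154.03160095214844, 148.58737182617188), 81.51419830322266)
balance 2379 [513.  -14.   58.3] ((544.265869140625, -17.041854858398438), (241.6495819091797, 190.08287048339844), 1.0758380889892578)
empty 379 [837.6  93.4  30.2] ((836.2554931640625, 96.36382293701172), (144.83377075195312, 140.7120819091797), 21.902359008789062)
scoop all 3362 [529.4 291.2   5.3] ((531.9384155273438, 293.88934326171875), (187.66983032226562, 189.19747924804688), 0.525252640247345)
scoop handle 116 [467.4 313.6  94.8] ((469.2831115722656, 314.64697265625), (17.970884323120117, 45.07621383666992), 68.12456512451172)
tray rim 582 [ 583.9 -295.5   29.8] ((579.4601440429688, -294.74359130859375), (200.97840881347656, 143.80361938476562), 10.158447265625)
bench 897 [453.8 169.9   0. ] ((454.0180969238281, 170.2188720703125), (90.65777587890625, 89.38678741455078), 0.812444269657135)
```

Measurements agree: fit and depth match within about 3 mm, and the handle, tray and dish sizes match those given. Next I check reachability for the scoop poses.

```bash
cat >> h.py <<'E'
G=np.array([-78,0,92.])
def pose(o,yaw,pitch,a,s,lift=0):
    "scoop origin/yaw/pitch(deg, + = front down) -> TCP pos, quat; a = tool lean along handle, s = jaw sign"
    Rs=Ro.from_euler('ZY',[yaw,pitch],degrees=True); a=np.radians(a)
    y=np.array([np.sin(a),0,-np.cos(a)]); z=np.array([0,s,0.]); M=np.c_[np.cross(y,z),y,z]
    return Rs.apply(G+18.8*y)+np.array(o,float)+[0,0,lift], (Rs*Ro.from_matrix(M)).as_quat()
def atpt(p,ref,yaw,pitch):
    "scoop origin so that scoop-frame point ref lies at p"
    return np.array(p,float)-Ro.from_euler('ZY',[yaw,pitch],degrees=True).apply(ref)
S0=(np.array([538.5,290,0]),-21.)
TR=(np.array([579,-294,0.]),9.8)
DI=np.array([561,-14,70.])
def tray(x,y,z): return Ro.from_euler('z',TR[1],degrees=True).apply([x,y,z])+TR[0]
E
python3 - <<'E'
from h import *
E=np.array([40,0,0.]);B=np.array([-40,0,0.])
for a in(0,15,25):
  for s in(1,-1):
    print("a",a,s)
    def t(n,o,yaw,pi,l=0):
        q=manip.solve_ik(*pose(o,yaw,pi,a,s,l)); print("  ",n,None if q is None else np.round(q,2))
    t("grasp",S0[0],S0[1],0); t("graspup",S0[0],S0[1],0,150)
    t("tray-50",tray(-50,0,6),TR[1],2); t("tray+52",tray(52,0,6),TR[1],2); t("tray back",atpt(tray(10,0,7),B,TR[1],-20),TR[1],-20); t("trayup",tray(0,0,150),TR[1],-15)
    for yw in(-9,20,45,81):
        d=np.r_[np.cos(np.radians(yw)),np.sin(np.radians(yw)),0]
        for pi in(-15,0,40): t(f"dish yaw{yw} p{pi}",atpt(DI+[0,0,45]-10*d,E,yw,pi),yw,pi)
E
```

```text
a 0 1
   grasp [ 0.55 -0.08  1.81 -0.    1.41 -0.65]
   graspup [ 0.55 -0.13  1.62 -0.    1.65 -0.65]
   tray-50 [-0.64 -0.09  1.81 -0.03  1.44 -2.37]
   tray+52 [-0.52  0.08  1.64 -0.02  1.45 -2.26]
   tray back [-0.71 -0.14  1.92  0.29  1.15 -2.54]
   trayup [-0.73 -0.24  1.77  0.21  1.45 -2.48]
   dish yaw-9 p-15 [-0.01 -0.69  2.14 -0.04  1.43 -1.42]
   dish yaw-9 p0 [-0.04 -0.43  1.91 -0.    1.66 -1.46]
   dish yaw-9 p40 [-0.09  0.23  1.34  0.06  2.27 -1.48]
   dish yaw20 p-15 [-0.34 -0.63  2.11  0.17  1.46 -2.26]
   dish yaw20 p0 [-0.19 -0.4   1.9  -0.    1.65 -2.11]
   dish yaw20 p40 [ 0.02  0.21  1.35 -0.26  2.23 -1.99]
   dish yaw45 p-15 [-0.48 -0.42  1.98  0.25  1.5  -2.84]
   dish yaw45 p0 [-0.27 -0.32  1.83 -0.    1.63 -2.63]
   dish yaw45 p40 [ 0.11  0.14  1.43 -0.48  2.09 -2.37]
   dish yaw81 p-15 [-0.48 -0.08  1.7   0.25  1.6   2.82]
   dish yaw81 p0 None
   dish yaw81 p40 [ 0.21 -0.03  1.61 -0.66  1.79 -2.85]
a 0 -1
   grasp [ 0.55 -0.08  1.81 -0.    1.41  2.49]
   graspup [ 0.55 -0.13  1.62 -0.    1.65  2.49]
   tray-50 [-0.64 -0.09  1.81 -0.03  1.44  0.77]
   tray+52
[... 3669 characters left out ...]
ray back [-0.91 -0.24  2.13  0.84  1.    0.1 ]
   trayup [-0.95 -0.39  1.99  0.65  1.27  0.34]
   dish yaw-9 p-15 None
   dish yaw-9 p0 [ 0.01 -0.78  2.17 -0.07  1.33  1.74]
   dish yaw-9 p40 [-0.08 -0.05  1.53  0.02  1.92  1.66]
   dish yaw20 p-15 None
   dish yaw20 p0 [-0.4  -0.7   2.13  0.3   1.4   0.82]
   dish yaw20 p40 [-0.04 -0.05  1.53 -0.1   1.9   1.16]
   dish yaw45 p-15 [-0.77 -0.46  2.11  0.7   1.5  -0.04]
   dish yaw45 p0 [-0.55 -0.45  1.97  0.42  1.51  0.23]
   dish yaw45 p40 [-0.02 -0.08  1.55 -0.19  1.84  0.73]
   dish yaw81 p-15 [-0.67  0.05  1.68  0.61  1.76 -0.5 ]
   dish yaw81 p0 [-0.53 -0.07  1.66  0.41  1.7  -0.35]
   dish yaw81 p40 [ 0.   -0.13  1.6  -0.26  1.71  0.13]
```

```bash
python3 - <<'E'
from h import *
o,yw=S0
p,q=pose(o,yw,0,0,-1,120); manip.move_ptp(p,q)
print(manip.movel(pose(o,yw,0,0,-1)[0],vel=120,threshold=8))
manip.close_gripper(); ob=manip.get_obs(); print(ob["time"],ob["ee_pos"],ob["grip_width"],ob["wrist_force"])
p,q=pose(o,yw,0,0,-1,60); manip.movel(p,vel=100); manip.dwell(.3)
ob=manip.get_obs(); print(ob["time"],ob["ee_pos"],ob["wrist_force"],ob["torque"])
a,_=manip.grab_frame("scene");t,_=manip.grab_frame("top")
c=lambda m,x,y:cv2.resize(m[y:y+130,x:x+130],None,fx=3,fy=3,interpolation=cv2.INTER_CUBIC)
u,v=proj("scene",[o+[0,0,80]])[0].astype(int);u2,v2=proj("top",[o+[0,0,60]])[0].astype(int)
cv2.imwrite("pics/lift.png",np.hstack([c(a,u-65,v-65),c(t,u2-65,v2-65)]))
E
```

```text
False
5.9167 [465.67604964 317.939871    73.19605096] 0.1680446084646792 [ 0.10439843  0.74047219 -0.21031816]
6.9667 [465.50477619 317.87683714 132.75030464] [ 0.05649808 -0.64588489 -2.46614239] [0.11686837 0.09061311 0.01140027]
```

View pics/lift.png

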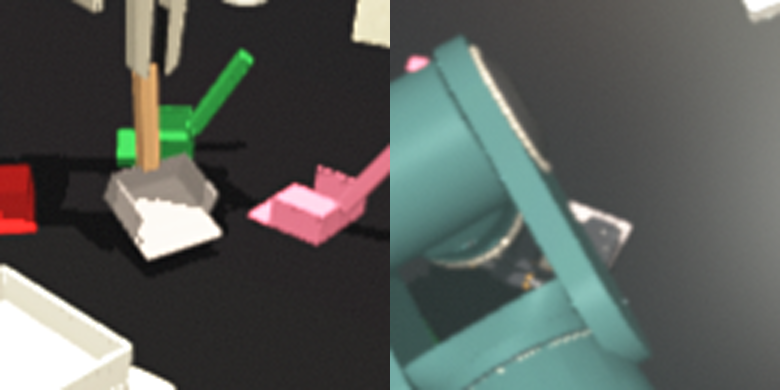

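The steel scoop is held by its handle and lifted. I measure its pan tilt from the scene depth, then carry it over the tray.

```bash
cat >> h.py <<'E'
def cloud(n,d):
    c=manip.get_calibration(n);K=c["intrinsics"];R=cv2.Rodrigues(np.array(c["rvec"]))[0]
    v,u=np.mgrid[:400,:640]; return (np.stack([(u-K[0,2])/K[0,0],(v-K[1,2])/K[1,1],np.ones_like(u)],-1)*d[...,None]-np.array(c["tvec"]).ravel())@R
def check(o,yaw,pitch,n="scene"):
    "pan floor plane in the expected scoop frame"
    im,d=manip.grab_frame(n); q=Ro.from_euler('ZY',[yaw,pitch],degrees=True).inv().apply((cloud(n,d)[d>0]-o))
    f=q[(abs(q[:,1])<34)&(q[:,0]>-30)&(q[:,0]<36)&(abs(q[:,2]-2)<15)]
    A=np.c_[f[:,:2],np.ones(len(f))]
    for _ in range(4):
        k=np.linalg.lstsq(A,f[:,2],rcond=None)[0]; r=abs(A@k-f[:,2])<3; A=A[r];f=f[r]
    lo=q[(abs(q[:,1])<36)&(q[:,0]>0)&(q[:,0]<60)&(abs(q[:,2]-2)<12)]
    print("pan n",len(f),"pitch err deg(+front down)",-np.degrees(k[0]).round(2),"roll",np.degrees(k[1]).round(2),"z0",k[2].round(1),"front x",np.percentile(lo[:,0],99).round(1) if len(lo) else None)
    return im,d
E
python3 - <<'E'
from h import *
o,yw=S0
check(o+[0,0,60],yw,0)
p,q=pose(o,yw,0,0,-1,120); manip.movel(p,vel=150)
o=tray(-46,0,130); manip.move_ptp(*pose(o,TR[1],0,0,-1)); manip.dwell(.2)
im,d=check(o,TR[1],0); print(manip.get_obs()["time"])
cv2.imwrite("pics/overtray.png",im)
E
```

```text
pan n 0 pitch err deg(+front down) -0.0 roll 0.0 z0 0.0 front x None
pan n 0 pitch err deg(+front down) -0.0 roll 0.0 z0 0.0 front x None
10.175
```

View pics/overtray.png

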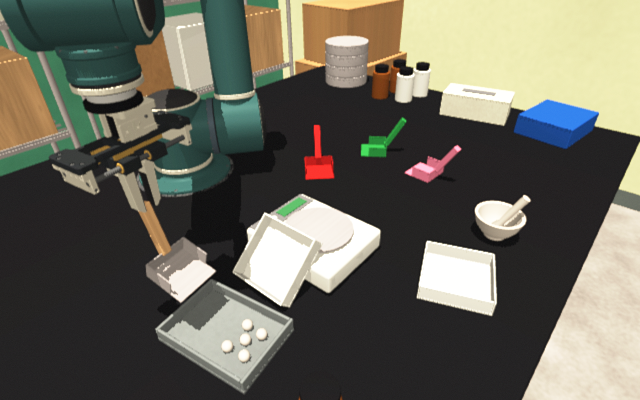

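The dish has been knocked off and now leans against the front of the balance, at (277,260). The scoop also appears pitched forward in the grip, which would explain the hit. Before repairing this, I quantify both from depth.

```bash
python3 - <<'E'
from h import *
im,d=manip.grab_frame("scene"); t,td=manip.grab_frame("top")
P=cloud("scene",d); o=tray(-46,0,130)
print((d>0).mean())
Q=Ro.from_euler('z',TR[1],degrees=True).inv().apply((P-o).reshape(-1,3)).reshape(P.shape)
def show(n,u0,u1,v0,v1,st,A):
    print(n); 
    for v in range(v0,v1,st): print(v,[ (u,*A[v,u].round().astype(int).tolist()) for u in range(u0,u1,st)])
show("scoop(expected frame)",150,212,240,300,10,Q)
show("handle",140,175,195,250,10,Q)
show("dish",235,325,215,310,10,P)
cv2.imwrite("pics/two.png",np.hstack([cv2.resize(im[190:330,130:350],None,fx=2,fy=2,interpolation=cv2.INTER_CUBIC),cv2.resize(t[120:260,300:480],None,fx=2,fy=2,interpolation=cv2.INTER_CUBIC)]))
np.save("pics/d2s.npy",d);np.save("pics/d2t.npy",td)
E
```

```text
0.99589453125
scoop(expected frame)
240 [(150, -296, 106, -130), (160, -67, -3, 47), (170, -253, 130, -130), (180, -68, 34, 19), (190, -211, 155, -130), (200, -191, 167, -130), (210, -169, 179, -129)]
250 [(150, -266, 82, -130), (160, -66, -9, 29), (170, -71, 12, 11), (180, -76, 34, -8), (190, -55, 41, -4), (200, -28, 41, 8), (210, -143, 152, -128)]
260 [(150, -68, -31, 23), (160, -72, -11, 5), (170, -72, 6, -9), (180, -59, 18, -12), (190, -48, 30, -17), (200, -35, 41, -20), (210, -120, 128, -130)]
270 [(150, -59, -41, 13), (160, -67, -20, -9), (170, -56, -8, -14), (180, -42, 2, -15), (190, -33, 15, -21), (200, -22, 27, -27), (210, -8, 37, -28)]
280 [(150, -186, 18, -130), (160, -39, -41, -1), (170, -41, -23, -17), (180, -30, -11, -22), (190, -18, 0, -25), (200, -8, 12, -31), (210, -50, 64, -100)]
290 [(150, -162, -1, -129), (160, -146, 10, -131), (170, -23, -39, -17), (180, -15, -26, -26), (190, -6, -14, -32), (200, -48, 35, -100), (210, -48, 57, -120)]
handle
195 [(140, -69, -11, 143), (150, -75, 8, 130), (160, -432, 252, -130), (170, -409, 267, -131)]
205 [(140, -70, -16, 126), (1
[... 1729 characters left out ...]
, 559, -150, 26), (285, 580, -141, 33), (295, 620, -152, 67), (305, 619, -123, 44), (315, 632, -109, 42)]
285 [(235, 499, -209, 3), (245, 512, -194, 0), (255, 548, -194, 25), (265, 551, -172, 9), (275, 572, -163, 16), (285, 591, -153, 22), (295, 621, -154, 42), (305, 607, -113, 0), (315, 623, -100, 0)]
295 [(235, 538, -237, 24), (245, 559, -228, 33), (255, 551, -200, 2), (265, 566, -186, 2), (275, 583, -175, 5), (285, 621, -182, 38), (295, 622, -157, 18), (305, 626, -133, 0), (315, 640, -119, -2)]
305 [(235, 543, -244, 6), (245, 559, -232, 7), (255, 583, -226, 21), (265, 605, -219, 30), (275, 598, -190, 0), (285, 622, -185, 13), (295, 628, -164, 0), (305, 642, -151, -1), (315, 658, -139, 0)]
```

View pics/two.png

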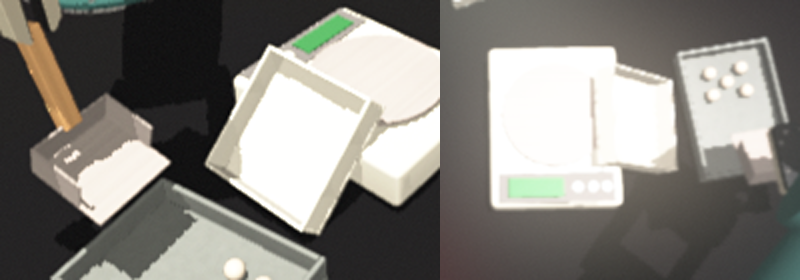

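The scoop sagged about 18° about the jaw axis, because the pads cross the handle and give little torsional hold. The drooped pan then clipped the dish.

Recovery plan:
1. Park the scoop on free bench right of the tray.
2. Put the dish back, held by the middle of its upper wall.
3. Regrip the handle front-to-back with the tool along it, so that sag is carried by the pad faces.

First I check reach and fit the dish pose.

```bash
cat >> h.py <<'E'
def pose2(o,yaw,pitch,s,lift=0,a=30.4):
    "tool along the handle, jaws front-to-back"
    Rs=Ro.from_euler('ZY',[yaw,pitch],degrees=True); a=np.radians(a)
    y=np.array([np.sin(a),0,-np.cos(a)]); z=s*np.array([np.cos(a),0,np.sin(a)]); M=np.c_[np.cross(y,z),y,z]
    return Rs.apply(G+18.8*y)+np.array(o,float)+[0,0,lift], (Rs*Ro.from_matrix(M)).as_quat()
E
python3 - <<'E'
from h import *
E=np.array([40,0,0.]);B=np.array([-40,0,0.])
for s in(1,-1):
    print(s)
    def t(n,o,yaw,pi,l=0):
        q=manip.solve_ik(*pose2(o,yaw,pi,s,l)); print("  ",n,None if q is None else np.round(q,2))
    for yw in(-60,-35,-10,20): t(f"park{yw}",[570,-480,0],yw,0); t("  up",[570,-480,0],yw,0,120)
    t("tray-46",tray(-46,0,6),TR[1],2); t("tray+52",tray(52,0,6),TR[1],2); t("tray back",atpt(tray(10,0,7),B,TR[1],-12),TR[1],-12); t("trayup",tray(0,0,120),TR[1],-12)
    for yw in(45,81):
        d=np.r_[np.cos(np.radians(yw)),np.sin(np.radians(yw)),0]
        for pi in(-12,0,20,40): t(f"dish yaw{yw} p{pi}",atpt(DI+[0,0,45]-10*d,E,yw,pi),yw,pi)
# dish fit
P=cloud("scene",np.load("pics/d2s.npy")); q=P[205:320,235:330].reshape(-1,3)
f=P[235:280,262:290].reshape(-1,3)
for _ in range(4):
    c=f.mean(0); n=np.linalg.svd(f-c)[2][2]; n*=np.sign(n[2]); f=f[abs((f-c)@n)<3]
print("floor",c.round(),n.round(3),"tilt",np.degrees(np.arccos(n[2])))
h=(q-c)@n; m=(h>15)&(h<36)&(np.linalg.norm(q-c,axis=1)<120); w=q[m]
e1=np.cross([0,0,1],n);e1/=np.linalg.norm(e1);e2=np.cross(n,e1)
uv=np.c_[(w-c)@e1,(w-c)@e2].astype(np.float32); r=cv2.minAreaRect(uv); print(len(w),"rim h",np.percentile(h[m],[50,98]),r,"e1",e1.round(2),"e2",e2.round(2))
for b in cv2.boxPoints(r): print((c+b[0]*e1+b[1]*e2+32*n).round())
print("centre",(c+r[0][0]*e1+r[0][1]*e2).round())
E
```

```text
1
   park-60 [-0.59 -0.13  1.94 -0.29  0.87  0.59]
     up [-0.59 -0.2   1.8  -0.26  1.07  0.52]
   park-35 [-0.79 -0.18  1.98  0.13  0.82 -0.24]
     up [-0.79 -0.25  1.84  0.11  1.03 -0.21]
   park-10 [-0.97 -0.07  1.88  0.45  0.99 -0.98]
     up [-0.97 -0.15  1.75  0.4   1.18 -0.88]
   park20 [-1.06  0.16  1.64  0.55  1.29 -1.55]
     up [-1.06  0.09  1.52  0.53  1.46 -1.45]
   tray-46 [-0.89 -0.3   2.05  0.47  1.17 -1.2 ]
   tray+52 [-0.72 -0.16  1.94  0.43  1.08 -1.05]
   tray back [-0.87 -0.23  2.1   0.76  1.   -1.38]
   trayup [-0.97 -0.38  2.04  0.71  1.22 -1.3 ]
   dish yaw45 p-12 [-0.79 -0.46  2.11  0.74  1.51 -1.63]
   dish yaw45 p0 [-0.61 -0.46  2.01  0.52  1.51 -1.41]
   dish yaw45 p20 [-0.31 -0.34  1.8   0.16  1.6  -1.08]
   dish yaw45 p40 [-0.05 -0.12  1.59 -0.13  1.79 -0.86]
   dish yaw81 p-12 [-0.68  0.06  1.67  0.64  1.79 -2.07]
   dish yaw81 p0 [-0.57 -0.04  1.66  0.49  1.73 -1.96]
   dish yaw81 p20 [-0.33 -0.14  1.64  0.18  1.68 -1.73]
   dish yaw81 p40 [-0.05 -0.14  1.6  -0.17  1.7  -1.48]
-1
   park-60 [-0.59 -0.13  1.94 -0.29  0.87 -2.55]
     up [-0.59 -0.2   
[... 614 characters left out ...]
3]
   dish yaw45 p20 [-0.31 -0.34  1.8   0.16  1.6   2.06]
   dish yaw45 p40 [-0.05 -0.12  1.59 -0.13  1.79  2.28]
   dish yaw81 p-12 [-0.68  0.06  1.67  0.64  1.79  1.07]
   dish yaw81 p0 [-0.57 -0.04  1.66  0.49  1.73  1.18]
   dish yaw81 p20 [-0.33 -0.14  1.64  0.18  1.68  1.41]
   dish yaw81 p40 [-0.05 -0.14  1.6  -0.17  1.7   1.66]
floor [ 538. -128.   48.] [-0.2   -0.753  0.626] tilt 51.20779880857023
1107 rim h [23.58018482 35.25450378] ((-3.8988494873046875, -11.296318054199219), (191.57786560058594, 171.6617889404297), 10.666818618774414) e1 [ 0.97 -0.26  0.  ] e2 [0.16 0.61 0.78]
[431. -89. 111.]
[ 434. -199.  -21.]
[ 622. -226.    7.]
[ 618. -116.  138.]
centre [ 533. -133.   39.]
```

```bash
python3 - <<'E'
from h import *
oa=np.array([570,-480,0.]);yw=-10.;Gw=oa+Ro.from_euler('z',yw,degrees=True).apply(G)
o=atpt(Gw,G,yw,-18)
p,q=pose(o,yw,-18,0,-1); manip.movel(p+[0,0,60],q,vel=200)
print(manip.movel(p-[0,0,3],vel=50,threshold=3)); ob=manip.get_obs(); print(ob["ee_pos"],p,ob["wrist_force"])
manip.open(); manip.movel(p+[0,0,80]+Ro.from_quat(q).apply([0,-30,0]),vel=200)
im,d=check(oa,yw,0); np.save("pics/d3s.npy",d); cv2.imwrite("pics/s3.png",im); print(manip.get_obs()["time"])
P=cloud("scene",d); q=P[205:320,235:330].reshape(-1,3)
f=P[235:280,262:290].reshape(-1,3)
for _ in range(5):
    c=f.mean(0); n=np.linalg.svd(f-c)[2][2]; n*=np.sign(n[2]); f=f[abs((f-c)@n)<2]
print("floor",c.round(),n.round(3))
h=(q-c)@n; e1=np.cross([0,0,1],n);e1/=np.linalg.norm(e1);e2=np.cross(n,e1)
uv=np.c_[(q-c)@e1,(q-c)@e2]
np.savez("pics/dish.npz",uv=uv,h=h,c=c,n=n,e1=e1,e2=e2)
# floor extents and rim raster
img=np.full((500,700,3),0,np.uint8)
for m,col in(((abs(h)<2),(0,200,0)),((h>4)&(h<26),(200,100,0)),((h>=27)&(h<36),(0,0,255))):
    for x,y in uv[m]:
        if abs(x)<110 and abs(y)<110: cv2.circle(img,(int(350+x*2.2),int(250-y*2.2)),2,col,-1)
cv2.imwrite("pics/uv.png",np.hstack([img[:,100:600],cv2.resize(im[150:400,100:400],(500,417))[:417].copy() if 0 else np.vstack([cv2.resize(im[170:400,100:400],(300,230)),np.zeros((270,300,3),np.uint8)])]))
E
```

```text
True
[ 498.4295152  -467.02962189   75.64907642] [ 498.9062551  -467.46425462   74.12013749] [ 0.37900604 -0.45279715 -1.69696239]
pan n 416 pitch err deg(+front down) -0.26 roll -0.64 z0 1.9 front x 13.0
14.35
floor [ 540. -128.   47.] [-0.35  -0.787  0.508]
```

View pics/uv.png

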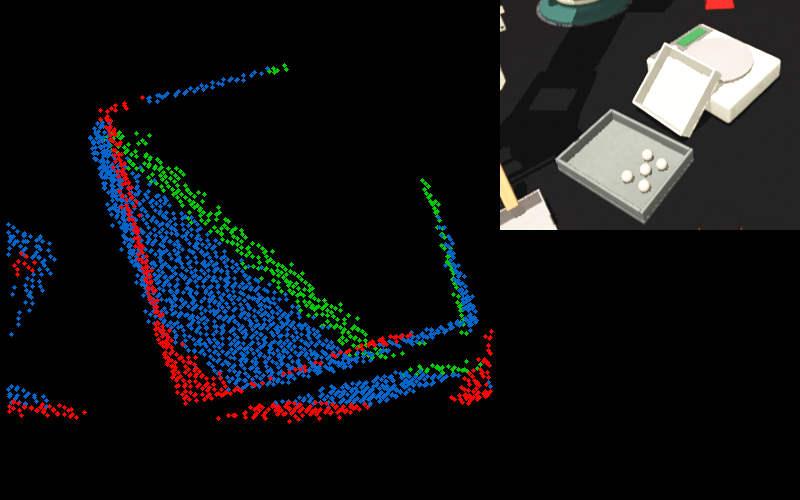

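The scoop stands level on its pan at its parking spot. The dish plane fit was poor, so I do a proper 6-DoF model fit to the depth points.

```bash
python3 - <<'E'
from h import *
from scipy.optimize import least_squares
P=cloud("scene",np.load("pics/d3s.npy"))[200:325,225:340].reshape(-1,3)
k=(np.linalg.norm(P-[545,-135,50],axis=1)<115)&(P[:,2]>4)&~((P[:,1]>-114)&(P[:,2]<76)&(P[:,1]+0.8*P[:,2]>-40))
# drop tray points: tray frame inside
t=Ro.from_euler('z',TR[1],degrees=True).inv().apply(P-TR[0]); k&=~((abs(t[:,0])<104)&(abs(t[:,1])<75)&(t[:,2]<36))
P=P[k]; print(len(P))
H=[((0,0,1.5),(70,70,1.5))]+[((s*68.5,0,17.5),(1.5,70,17.5)) for s in(1,-1)]+[((0,s*68.5,17.5),(70,1.5,17.5)) for s in(1,-1)]
def res(x):
    q=Ro.from_rotvec(x[3:]).inv().apply(P-x[:3]); D=[]
    for c,h in H:
        e=abs(q-c)-np.array(h); D.append(np.linalg.norm(np.maximum(e,0),axis=1)+np.minimum(e.max(1),0))
    return np.abs(np.min(D,0))
best=None
n0=np.array([-.2,-.753,.626]);n0/=np.linalg.norm(n0)
for ps in(-20,-10,0,10,20,30):
    e1=np.cross([0,0,1],n0);e1/=np.linalg.norm(e1);R0=Ro.from_matrix(np.c_[e1,np.cross(n0,e1),n0])*Ro.from_euler('z',ps,degrees=True)
    r=least_squares(res,np.r_[np.array([538,-130,45])-3*n0,R0.as_rotvec()],loss='cauchy',f_scale=2)
    if best is None or r.cost<best.cost: best=r
x=best.x;R=Ro.from_rotvec(x[3:]).as_matrix(); rr=res(x)
print("cost",best.cost,"median",np.median(rr),"frac<4",(rr<4).mean()); print(x[:3].round(1)); print(R.round(3).tolist())
for c in[(70,70,0),(-70,70,0),(-70,-70,0),(70,-70,0)]: print(c,(R@c+x[:3]).round(),(R@(np.array(c)+[0,0,35])+x[:3]).round())
np.savez("pics/dfit.npz",R=R,o=x[:3])
# grasp candidate: middle of wall w, tool y=-n (optionally leaned), jaws along wall normal
for nm,w in(("+y",[0,1,0]),("-x",[-1,0,0]),("+x",[1,0,0])):
    w=np.array(w,float)
    for s in(1,-1):
        z=s*(R@w); y=-R[:,2]; M=np.c_[np.cross(y,z),y,z]
        tcp=x[:3]+R@(68.5*w+[0,0,10]); q=manip.solve_ik(tcp,Ro.from_matrix(M).as_quat()); q2=manip.solve_ik(tcp+100*R[:,2],Ro.from_matrix(M).as_quat())
        a=np.arctan2(-.15,.99); Rp=Ro.from_euler('z',-9,degrees=True).as_matrix(); z=s*(Rp@w);y=np.array([0,0,-1.]);Mp=np.c_[np.cross(y,z),y,z]
        q3=manip.solve_ik(DI+Rp@(68.5*w+[0,0,10]),Ro.from_matrix(Mp).as_quat())
        print(nm,s,*[None if v is None else np.round(v,2) for v in(q,q2,q3)])
E
```

```text
5128
cost 5978.189244143297 median 0.7390600425714122 frac<4 0.9079563182527302
[ 553.1 -124.5   47. ]
[[0.999, -0.019, 0.031], [0.035, 0.751, -0.66], [-0.011, 0.66, 0.751]]
(70, 70, 0) [622. -69.  92.] [623. -93. 119.]
(-70, 70, 0) [482. -74.  94.] [483. -97. 120.]
(-70, -70, 0) [ 484. -179.    2.] [ 486. -203.   28.]
(70, -70, 0) [ 624. -175.   -0.] [ 625. -198.   26.]
+y 1 [-0.54  0.13  1.7   0.59  1.73 -2.17] [-0.62  0.16  1.54  0.58  1.88 -2.16] [ 0.05 -0.06  1.78 -0.    1.42 -1.36]
+y -1 [-0.54  0.13  1.7   0.59  1.73  0.97] [-0.62  0.16  1.54  0.58  1.88  0.98] [ 0.05 -0.06  1.78  0.    1.42  1.78]
-x 1 [-0.67  0.12  1.79  0.53  1.73  2.39] [-0.74  0.14  1.64  0.51  1.88  2.4 ] None
-x -1 [-0.67  0.12  1.79  0.53  1.73 -0.75] [-0.74  0.14  1.64  0.51  1.88 -0.75] [-0.06 -0.24  1.95 -0.    1.44  0.1 ]
+x 1 [-0.54  0.34  1.53  0.59  1.7  -0.63] [-0.62  0.36  1.37  0.57  1.85 -0.61] [-0.08  0.06  1.66 -0.    1.42  0.08]
+x -1 [-0.54  0.34  1.53  0.59  1.7   2.51] [-0.62  0.36  1.37  0.57  1.85  2.53] None
```

The fit is good: median residual 0.7 mm, lower edge at z≈0, tilt 41°. I grip the upper (+y) wall and put the dish back.

```bash
python3 - <<'E'
from h import *
f=np.load("pics/dfit.npz");R=f["R"];o=f["o"];w=np.array([0,1.,0])
def grip(R,o):
    z=-(R@w);y=-R[:,2]; return o+R@(68.5*w+[0,0,10]),Ro.from_matrix(np.c_[np.cross(y,z),y,z]).as_quat()
p,q=grip(R,o)
manip.movel(manip.get_obs()["ee_pos"]+[0,0,60],vel=250)
manip.move_ptp(p+110*R[:,2],q)
print(manip.movel(p,vel=120,threshold=6)); print(manip.get_obs()["ee_pos"]-p)
manip.close_gripper(); print(manip.get_obs()["grip_width"])
manip.movel(p+[0,-20,90],vel=120)
Rp=Ro.from_euler('z',-9,degrees=True).as_matrix(); p2,q2=grip(Rp,DI)
manip.movel(p2+[0,0,90],q2,vel=80); manip.movel(p2+[0,0,25],vel=120)
manip.dwell(.3); im,d=manip.grab_frame("scene"); cv2.imwrite("pics/place.png",cv2.resize(im[120:320,180:430],None,fx=3,fy=3)); print(manip.get_obs()["time"])
E
```

```text
False
[ 0.31915869 -0.47197281  0.5735303 ]
0.004479286226266001
22.4417
```

View pics/place.png

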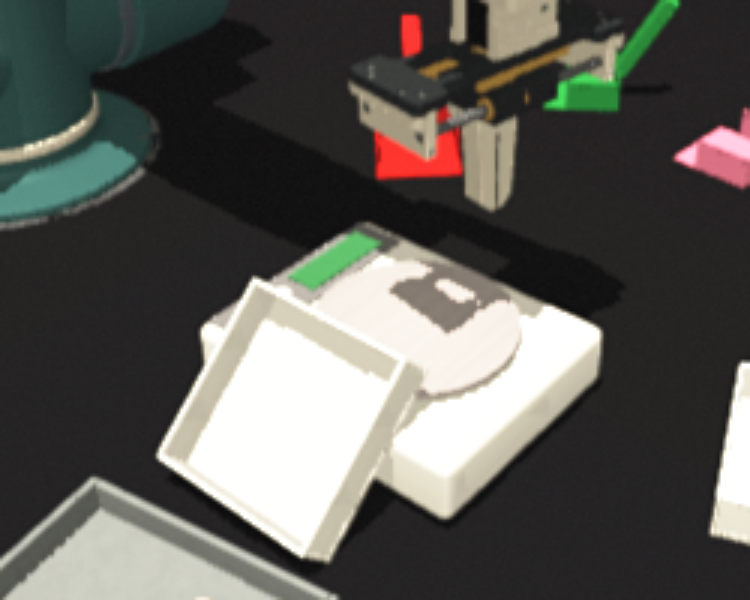

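The dish is not in the gripper, so the grip missed or slipped. I read the present width and refit the dish.

```bash
cat > dishfit.py <<'E'
from h import *
from scipy.optimize import least_squares
H=[((0,0,1.5),(70,70,1.5))]+[((s*68.5,0,17.5),(1.5,70,17.5)) for s in(1,-1)]+[((0,s*68.5,17.5),(70,1.5,17.5)) for s in(1,-1)]
def fit(d,x0,extra=None):
    P=cloud("scene",d)[170:325,215:400].reshape(-1,3)
    k=(np.linalg.norm(P-x0[:3]-[0,-5,5],axis=1)<115)&(P[:,2]>4)&~((P[:,1]>-114)&(P[:,2]<76)&(P[:,1]+0.8*P[:,2]>-40))
    t=Ro.from_euler('z',TR[1],degrees=True).inv().apply(P-TR[0]); k&=~((abs(t[:,0])<104)&(abs(t[:,1])<75)&(t[:,2]<36))
    P=P[k]
    def res(x):
        q=Ro.from_rotvec(x[3:]).inv().apply(P-x[:3]); D=[]
        for c,h in H:
            e=abs(q-c)-np.array(h); D.append(np.linalg.norm(np.maximum(e,0),axis=1)+np.minimum(e.max(1),0))
        return np.abs(np.min(D,0))
    r=least_squares(res,x0,loss='cauchy',f_scale=2); rr=res(r.x); R=Ro.from_rotvec(r.x[3:]).as_matrix()
    print(len(P),"median",np.median(rr).round(2),(rr<4).mean().round(2),r.x[:3].round(1),R.round(3).tolist()); return R,r.x[:3]
E
python3 - <<'E'
from dishfit import *
f=np.load("pics/dfit.npz"); ob=manip.get_obs(); print(ob["grip_width"],ob["time"])
manip.close_gripper(); print("shut empty",manip.get_obs()["grip_width"])
im,d=manip.grab_frame("scene")
R,o=fit(d,np.r_[f["o"],Ro.from_matrix(f["R"]).as_rotvec()])
print((R@[0,68.5,10]+o).round(),(R@[0,70,35]+o).round()); np.savez("pics/dfit2.npz",R=R,o=o)
E
```

```text
0.00036184930257441135 22.4417
shut empty 0.004253915959288413
5177 median 0.79 0.89 [ 553.1 -124.6   47. ] [[0.999, -0.017, 0.03], [0.033, 0.751, -0.66], [-0.012, 0.66, 0.751]]
[552. -80. 100.] [553. -95. 120.]
```

The width matches an empty shut and the dish did not move. The shut pads probably leave a gap of almost 3 mm: the 18 mm handle read 15.6 mm. The 3 mm wall is therefore too thin to hold. I'll grip across an upper corner instead, about 12 mm effective thickness with contact at three edges.

```bash
cat > corner.py <<'E'
from h import *
f=np.load("pics/dfit2.npz");R=f["R"];o=f["o"]
Rp=Ro.from_euler('z',-9,degrees=True).as_matrix()
def grip(R,o,w,s):
    w=np.array([*w,0.])/2**.5; z=s*(R@w);y=-R[:,2]; return o+R@(93*w+[0,0,7]),Ro.from_matrix(np.c_[np.cross(y,z),y,z]).as_quat()
E
python3 - <<'E'
from corner import *
c=manip.get_obs()["joint_positions"]; best=None
for w in((-1,1),(1,1)):
    for s in(1,-1):
        p,q=grip(R,o,w,s);p2,q2=grip(Rp,DI,w,s)
        L=[manip.solve_ik(a,b) for a,b in((p+90*R[:,2],q),(p,q),(p+[0,-20,90],q),(p2+[0,0,60],q2),(p2,q2))]
        print(w,s,[None if v is None else np.round(v,1).tolist() for v in L])
        if all(v is not None for v in L):
            m=max(abs(v-u).max() for u,v in zip([c]+L,L))
            if best is None or m<best[0]: best=(m,w,s)
print(best); m,w,s=best
p,q=grip(R,o,w,s)
manip.open(); print(manip.get_obs()["grip_width"])
manip.movel(manip.get_obs()["ee_pos"]+[0,-40,70],vel=250)
manip.move_ptp(p+90*R[:,2],q)
print(manip.movel(p,vel=120,threshold=6)); print((manip.get_obs()["ee_pos"]-p).round(1))
manip.close_gripper(); print(manip.get_obs()["grip_width"])
manip.movel(p+[0,-15,30],vel=60); print(manip.get_obs()["grip_width"],manip.get_obs()["time"])
im,d=manip.grab_frame("scene"); cv2.imwrite("pics/corner.png",cv2.resize(im[150:330,180:420],None,fx=2,fy=2))
E
```

```text
(-1, 1) 1 [None, None, [-0.6, -0.0, 1.7, 0.6, 1.9, -2.9], [0.1, -0.2, 1.8, -0.0, 1.5, -2.1], [0.1, -0.2, 1.9, -0.0, 1.4, -2.1]]
(-1, 1) -1 [[-0.7, 0.0, 1.7, 0.6, 1.9, 0.1], [-0.6, 0.0, 1.8, 0.6, 1.8, 0.1], [-0.6, -0.0, 1.7, 0.6, 1.9, 0.2], [0.1, -0.2, 1.8, 0.0, 1.5, 1.0], [0.1, -0.2, 1.9, 0.0, 1.4, 1.0]]
(1, 1) 1 [[-0.6, 0.3, 1.4, 0.6, 1.8, -1.3], [-0.5, 0.3, 1.6, 0.6, 1.7, -1.3], [-0.5, 0.2, 1.5, 0.6, 1.8, -1.3], [0.0, 0.0, 1.6, -0.0, 1.5, -0.6], [0.0, 0.1, 1.6, -0.0, 1.4, -0.6]]
(1, 1) -1 [[-0.6, 0.3, 1.4, 0.6, 1.8, 1.8], [-0.5, 0.3, 1.6, 0.6, 1.7, 1.8], [-0.5, 0.2, 1.5, 0.6, 1.8, 1.9], [0.0, 0.0, 1.6, 0.0, 1.5, 2.5], [0.0, 0.1, 1.6, 0.0, 1.4, 2.5]]
(np.float64(0.6652322156523187), (1, 1), -1)
0.9995819774095432
False
[ 0.3 -0.3  0.7]
0.0050647424853775104
0.004364670644962806 28.575
```

View pics/corner.png

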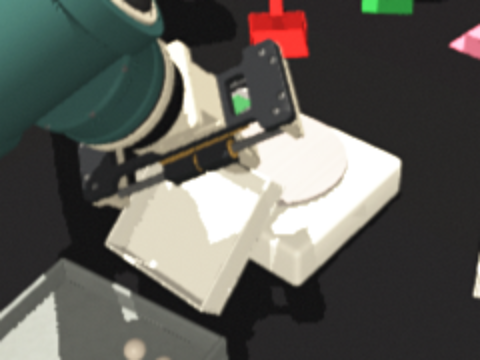

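Empty again, and the dish is unmoved. Before trying a third time I check where the fingertips really are against the pictures.

```bash
python3 - <<'E'
from dishfit import *
from corner import grip
print("place.png tip expected px",proj("scene",[[572,54,105]]), "seen ~(343,188)")
f=np.load("pics/dfit2.npz")
p=f["o"]+f["R"]@[0,68.5,10]; 
ob=manip.get_obs(); tcp=ob["ee_pos"]; M=Ro.from_quat(ob["ee_rot"]).as_matrix(); print("tcp",tcp.round(1),M.round(2).tolist(),ob["grip_width"],ob["wrist_force"].round(2))
print("tcp px",proj("scene",[tcp,tcp-18.8*M[:,1],tcp-84*M[:,1]]).round())
for n in("scene","top"):
    im,d=manip.grab_frame(n); C=cloud(n,d)[d>0]; q=(C-tcp)@M
    for a,b in((-5,5),(-20,-5),(-40,-20),(-60,-40),(-85,-60)):
        k=(q[:,1]>a)&(q[:,1]<b)&(abs(q[:,0])<30)&(abs(q[:,2])<60); print(n,a,b,k.sum(),q[k].min(0).round() if k.any() else'',q[k].max(0).round() if k.any() else'')
    if n=="scene": R,o=fit(d,np.r_[f["o"],Ro.from_matrix(f["R"]).as_rotvec()])
    cv2.imwrite(f"pics/now_{n}.png",im)
t=cv2.imread("pics/now_top.png"); u,v=proj("top",[tcp])[0].astype(int); print(u,v)
cv2.imwrite("pics/nowtop.png",cv2.resize(t[v-50:v+50,u-60:u+60],None,fx=6,fy=6,interpolation=cv2.INTER_CUBIC))
E
```

```text
place.png tip expected px [[342.49620571 201.8073257 ]] seen ~(343,188)
tcp [617.8 -92.6 124.6] [[-0.72, -0.03, -0.7], [0.51, 0.66, -0.55], [0.48, -0.75, -0.46]] 0.003332101483013999 [0.09 0.78 0.17]
tcp px [[314. 236.]
 [310. 233.]
 [293. 224.]]
scene -5 5 31 [-27.   2.   1.] [12.  5. 26.]
scene -20 -5 0  
scene -40 -20 3 [ -8. -40.  -3.] [ -6. -39.   3.]
scene -60 -40 79 [ -9. -60. -15.] [  8. -40.  15.]
scene -85 -60 71 [ -9. -85. -16.] [  9. -60.  15.]
4366 median 0.77 0.88 [ 553.2 -124.4   47. ] [[0.999, -0.017, 0.029], [0.031, 0.75, -0.661], [-0.01, 0.662, 0.75]]
top -5 5 29 [-29.   2.   4.] [29.  5. 37.]
top -20 -5 0  
top -40 -20 3 [  7. -40.   0.] [  8. -38.   6.]
top -60 -40 64 [ -7. -60. -14.] [ 13. -40.  16.]
top -85 -60 104 [ -7. -85. -16.] [ 13. -60.  17.]
386 151
```

View pics/nowtop.png

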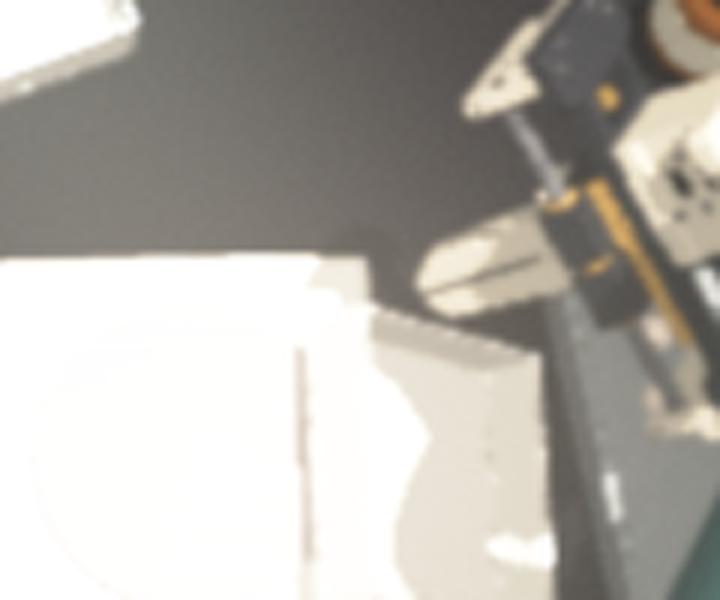

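This explains it. Depth shows the shut fingertips about 38 mm short of the reported TCP, along the tool axis, and place.png agrees (13 px). So both dish tries closed above the rim, and the first handle grip only caught its very end. I correct every pose by +38 mm along the tool and retry the corner grip.

```bash
python3 - <<'E'
from corner import *
D=38
w,s=(1,1),-1
def tool(p,q): return p+D*Ro.from_quat(q).apply([0,1,0]),q
p,q=tool(*grip(R,o,w,s)); p2,q2=tool(*grip(Rp,DI,w,s))
print([manip.solve_ik(*x) is not None for x in((p,q),(p2,q2),(p2+[0,0,70],q2))])
manip.open(); print(manip.movel(p,vel=80,threshold=6),(manip.get_obs()["ee_pos"]-p).round(1))
manip.close_gripper(); g=manip.get_obs()["grip_width"]; print(g)
if g>.03:
    manip.movel(p+[0,-20,80],vel=120); print(manip.get_obs()["grip_width"])
    manip.movel(p2+[0,0,60],q2,vel=90); print(manip.movel(p2-[0,0,3],vel=60,threshold=3),(manip.get_obs()["ee_pos"]-p2).round(1),manip.get_obs()["grip_width"])
print(manip.get_obs()["time"])
im,d=manip.grab_frame("scene"); cv2.imwrite("pics/c2.png",cv2.resize(im[120:320,180:430],None,fx=2,fy=2)); np.save("pics/d5.npy",d)
C=cloud("scene",d)[120:320,180:430].reshape(-1,3); k=(C[:,2]>92)&(C[:,2]<112)&(np.linalg.norm(C[:,:2]-DI[:2],axis=1)<125); 
print("rim pts",k.sum(),cv2.minAreaRect(C[k][:,:2].astype(np.float32)) if k.any() else'')
E
```

```text
[True, True, True]
False [ 0.3 -0.3  0.5]
0.11283832522046987
0.1137102846726192
True [-0.2  0.1  0.3] 0.11188563750823421
35.775
rim pts 1052 ((566.9231567382812, -13.651077270507812), (145.97378540039062, 157.4249267578125), 80.8035888671875)
```

Gripped firmly (width 0.113), and set down on contact within 0.3 mm of the expected height. I release, verify, and go for the scoop with the corrected tool length, after measuring it again.

```bash
cat >> h.py <<'E'
D=38.
def tp(o,yaw,pitch,lift=0,s=1):
    p,q=pose2(o,yaw,pitch,s,lift); return p+D*Ro.from_quat(q).apply([0,1,0]),q
E
python3 - <<'E'
from h import *
manip.open(); manip.movel(manip.get_obs()["ee_pos"]+[0,0,110],vel=200)
im,d=manip.grab_frame("scene"); C=cloud("scene",d)[120:330,180:430].reshape(-1,3); k=(C[:,2]>97)&(C[:,2]<110)&(np.linalg.norm(C[:,:2]-DI[:2],axis=1)<110)
print("rim",k.sum(),cv2.minAreaRect(C[k][:,:2].astype(np.float32)),np.percentile(C[k][:,2],[5,50,95]))
k=(C[:,2]>66)&(C[:,2]<80)&(np.linalg.norm(C[:,:2]-DI[:2],axis=1)<55); f=C[k]; print("floor",len(f),np.linalg.lstsq(np.c_[f[:,:2]-DI[:2],np.ones(len(f))],f[:,2],rcond=None)[0].round(3))
im2,d2=manip.grab_frame("top")
C=cloud("top",d2); b=np.linalg.norm(C[...,:2]-[545,-480],axis=2)<120; b&=(d2>0)
k=b&(C[...,2]>55)&(C[...,2]<118); h=C[k]; print("handle n",len(h),h.mean(0).round(1),cv2.minAreaRect(h[:,:2].astype(np.float32)))
k=b&(C[...,2]>20)&(C[...,2]<36); h=C[k]; print("walls n",len(h),h.mean(0).round(1),cv2.minAreaRect(h[:,:2].astype(np.float32)))
k=b&(C[...,2]>1.2)&(C[...,2]<6); print("floor n",k.sum(),C[k].mean(0).round(1))
print(manip.get_obs()["time"])
u,v=proj("top",[[560,-480,30]])[0].astype(int); A=cv2.resize(im2[v-45:v+45,u-45:u+45],None,fx=4.44,fy=4.44,interpolation=cv2.INTER_CUBIC)
print("crop origin",u-45,v-45)
B=cv2.resize(im[140:340,180:380],(400,400)); cv2.imwrite("pics/v11.png",np.hstack([A[:399,:399],B[:399,:399]]))
for s in(1,-1):
  for n,a in(("park",([570,-480,0],-10,0)),("tray-46",(tray(-46,0,6),TR[1],2)),("tray52",(tray(52,0,6),TR[1],2)),("back",(atpt(tray(10,0,7),[-40,0,0],TR[1],-12),TR[1],-12)),("d-12",(atpt(DI+[1,-10,47],[40,0,0],81,-12),81,-12)),("d40",(atpt(DI+[1,-10,47],[40,0,0],81,40),81,40))):
    q=manip.solve_ik(*tp(*a,s=s)); print(s,n,None if q is None else q.round(2))
E
```

```text
rim 719 ((559.962158203125, -14.752426147460938), (142.97654724121094, 143.71340942382812), 80.69876098632812) [ 97.55730502 102.58252317 105.84269103]
floor 1021 [1.0000e-03 1.0000e-03 7.3222e+01]
handle n 125 [ 488.3 -462.3   92.8] ((491.1272888183594, -465.141845703125), (20.19931411743164, 47.47444152832031), 85.22209167480469)
walls n 225 [ 536.7 -433.6   28.7] ((546.35302734375, -444.89166259765625), (85.05022430419922, 159.95523071289062), 8.903043746948242)
floor n 1725 [ 546.3 -484.2    2.8]
37.975
crop origin 464 134
1 park [-0.94 -0.01  1.88  0.46  0.93 -0.98]
1 tray-46 [-0.86 -0.24  2.07  0.48  1.1  -1.2 ]
1 tray52 [-0.7  -0.1   1.94  0.44  1.01 -1.05]
1 back [-0.82 -0.16  2.09  0.79  0.92 -1.39]
1 d-12 [-0.64  0.06  1.72  0.65  1.73 -2.07]
1 d40 [-0.06 -0.13  1.65 -0.17  1.64 -1.48]
-1 park [-0.94 -0.01  1.88  0.46  0.93  2.16]
-1 tray-46 [-0.86 -0.24  2.07  0.48  1.1   1.94]
-1 tray52 [-0.7  -0.1   1.94  0.44  1.01  2.09]
-1 back [-0.82 -0.16  2.09  0.79  0.92  1.75]
-1 d-12 [-0.64  0.06  1.72  0.65  1.73  1.08]
-1 d40 [-0.06 -0.13  1.65 -0.17  1.64  1.66]
```

View pics/v11.png

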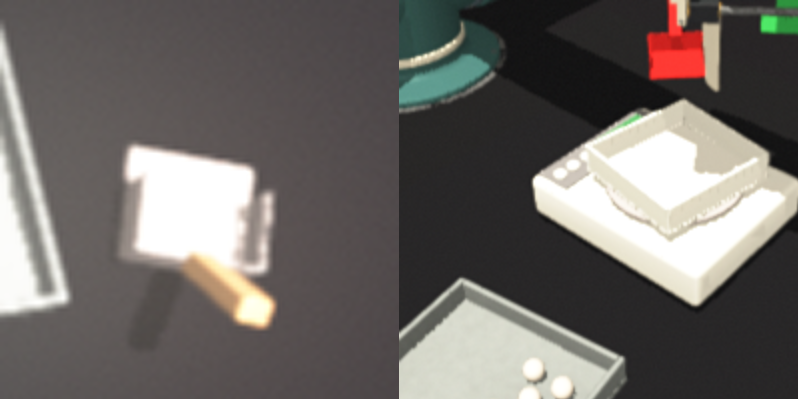

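Left crop: the scoop stands with lip corners at crop (130,148) and (255,165) and handle end at (255,305). Right crop: the dish is back on the balance, level, centre within 2 mm of its start. Next I grasp the handle front-to-back.

```bash
python3 - <<'E'
from h import *
from scipy.optimize import least_squares
px=np.array([(464+X/4.44-.4,134+Y/4.44-.4) for X,Y in((130,148),(255,165),(255,305))])
M=np.array([(40,42,2),(40,-42,2),(-90,0,113.)])
f=lambda q:(proj("top",Ro.from_euler('z',q[2]).apply(M)+[q[0],q[1],0])-px).ravel()
r=least_squares(f,[570,-480,-.17]); o=np.r_[r.x[:2],0]; yw=np.degrees(r.x[2]); print(o,yw,r.fun.round(1))
np.savez("pics/scoop.npz",o=o,yw=yw)
# handle from depth (upper surface, front side) predicted: x about -78+7
print("handle predicted",(o+Ro.from_euler('z',yw,degrees=True).apply([-72,0,93])).round(1),"seen [488.3,-462.3,92.8]")
p,q=tp(o,yw,0,s=-1); back=-Ro.from_quat(q).apply([0,1,0])
manip.move_ptp(p+70*back,q)
print(manip.movel(p,vel=130,threshold=8),(manip.get_obs()["ee_pos"]-p).round(1))
manip.close_gripper(); ob=manip.get_obs(); print(ob["grip_width"],ob["time"])
manip.movel(p+[0,0,60],vel=150)
im,d=manip.grab_frame("top"); C=cloud("top",d)[d>0]; g=Ro.from_euler('z',yw,degrees=True).inv().apply(C-o-[0,0,60])
k=(abs(g[:,1])<34)&(g[:,0]>-10)&(g[:,0]<36)&(abs(g[:,2])<25); s=g[k]; print(len(s),np.linalg.lstsq(np.c_[s[:,:2],np.ones(len(s))],s[:,2],rcond=None)[0].round(3),s.min(0).round(),s.max(0).round())
print(manip.get_obs()["time"])
E
```

```text
[ 563.86104442 -480.74404246    0.        ] -10.462501795068802 [ 0.5 -0.9 -0.7  0.2  0.2  0.6]
handle predicted [ 493.1 -467.7   93. ] seen [488.3,-462.3,92.8]
False [ 0.2 -0.   0.5]
0.17578875479078207 41.775
326 [ 0.005 -0.004  2.993] [-10. -33.  -2.] [36. 34.  8.]
42.375
```

The scoop is held rigidly and level: slope 0.3°, height right. Now the scooping.

```bash
python3 - <<'E'
from h import *
Y=TR[1]; s=-1
manip.movel(*tp(tray(-47,0,75),Y,0,s=s),vel=200)
manip.movel(*tp(tray(-47,0,12),Y,1.5,s=s),vel=120)
c=manip.movel(tp(tray(-47,0,5),Y,1.5,s=s)[0],vel=30,threshold=3); p=manip.get_obs()["ee_pos"]; dz=p[2]-tp(tray(-47,0,6),Y,1.5,s=s)[0][2]; print("contact",c,"dz",dz.round(2),manip.get_obs()["wrist_force"].round(1))
dz=max(dz,0)+.2
c1=manip.movel(tp(tray(20,0,6+dz),Y,1.5,s=s)[0],vel=100,threshold=12)
c=manip.movel(tp(tray(56,0,6+dz),Y,1.5,s=s)[0],vel=60,threshold=10); ob=manip.get_obs(); p=ob["ee_pos"]
x=Ro.from_euler('z',Y,degrees=True).inv().apply(p-tp(tray(0,0,6+dz),Y,1.5,s=s)[0])[0]; print(c1,"wall",c,"x",x.round(1),"t",ob["time"])
B=np.array([-40,0,0.]); x=min(x,52)
manip.movel(*tp(atpt(tray(x-41,0,7.5+dz),B,Y,-13),Y,-13,s=s),vel=14)
manip.dwell(.2)
im,d=manip.grab_frame("scene"); cv2.imwrite("pics/sc.png",cv2.resize(im[240:400,130:330],None,fx=4,fy=4)); print(manip.get_obs()["time"])
np.savez("pics/st.npz",x=x,dz=dz)
o=atpt(tray(x-41,0,7.5+dz),B,Y,-13)
g=(cloud("scene",d)[240:400,130:330].reshape(-1,3)-tray(0,0,0)); g=Ro.from_euler('z',Y,degrees=True).inv().apply(g)
print("scoop frame x of front",x+38)
E
```

```text
contact True dz 0.27 [ 6.3 -0.7 -1. ]
False wall True x 55.9 t 45.725
47.2083
scoop frame x of front 90
```

View pics/sc.png

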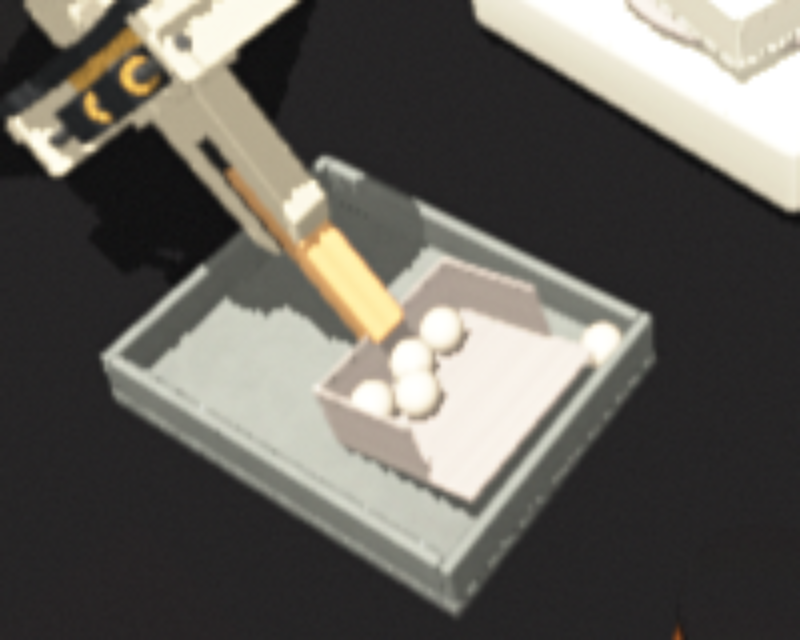

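Four balls lie against the pan's rear wall and the fifth stays in the tray. I lift, carry to the dish and tip slowly.

```bash
python3 - <<'E'
from h import *
Y=TR[1]; s=-1; st=np.load("pics/st.npz"); x=float(st["x"]);dz=float(st["dz"]); B=np.array([-40,0,0.]);E=np.array([40,0,0.])
o=atpt(tray(x-41,0,7.5+dz),B,Y,-13)
manip.movel(tp(o,Y,-13,118,s=s)[0],vel=130)
d=np.array([np.cos(np.radians(81)),np.sin(np.radians(81)),0]); e=DI-8*d
manip.movel(*tp(atpt(e+[0,0,66],E,81,-13),81,-13,s=s),vel=130)
def balls(o,yaw,pi,n):
    im,dd=manip.grab_frame(n); g=Ro.from_euler('ZY',[yaw,pi],degrees=True).inv().apply(cloud(n,dd)[dd>0]-o); k=(abs(g[:,1])<38)&(g[:,0]>-36)&(g[:,0]<38)&(g[:,2]>10)&(g[:,2]<26); print("ball pts in pan",k.sum()); return im
im=balls(atpt(e+[0,0,66],E,81,-13),81,-13,"scene"); cv2.imwrite("pics/pre.png",im); print(manip.get_obs()["time"])
manip.movel(*tp(atpt(e+[0,0,54],E,81,2),81,2,s=s),vel=40)
manip.movel(*tp(atpt(e+[0,0,46],E,81,30),81,30,s=s),vel=35)
manip.dwell(.3)
im=balls(atpt(e+[0,0,46],E,81,30),81,30,"scene"); cv2.imwrite("pics/dump.png",im); print(manip.get_obs()["time"])
E
```

```text
ball pts in pan 138
49.85
ball pts in pan 10
52.0917
```

```bash
cat > cnt.py <<'E'
from h import *
from scipy.ndimage import label
def count(name,R,o,hx,hy,z0,z1,n="top"):
    im,d=manip.grab_frame(n); C=cloud(n,d); g=Ro.from_euler('z',R,degrees=True).inv().apply((C-o).reshape(-1,3)).reshape(C.shape)
    k=(d>0)&(abs(g[...,0])<hx)&(abs(g[...,1])<hy)&(g[...,2]>z0)&(g[...,2]<z1); l,m=label(k,np.ones((3,3)))
    print(n,name,[(int((l==i).sum()),g[l==i].mean(0).round().tolist()) for i in range(1,m+1) if (l==i).sum()>2])
E
python3 - <<'E'
from cnt import *
s=-1;E=np.array([40,0,0.]);d=np.array([np.cos(np.radians(81)),np.sin(np.radians(81)),0]); e=DI-8*d
manip.movel(*tp(atpt(e-60*d+[0,0,105],E,81,30),81,30,s=s),vel=150)
for n in("top","scene"):
    count("dish",-9,DI,62,62,9,28,n); count("tray",TR[1],TR[0],90,61,12,30,n)
print(manip.get_obs()["time"])
E
```

```text
top dish [(33, [53.0, 54.0, 20.0]), (32, [15.0, 54.0, 20.0]), (32, [-25.0, 55.0, 20.0]), (35, [-50.0, 55.0, 20.0])]
top tray []
scene dish [(111, [-32.0, 53.0, 17.0]), (60, [20.0, 53.0, 17.0]), (6, [52.0, 55.0, 22.0])]
scene tray [(74, [83.0, 52.0, 22.0])]
53.0
```

Depth shows four balls in the dish and one in the tray. I park the scoop.

```bash
python3 - <<'E'
from cnt import *
s=-1; f=np.load("pics/scoop.npz"); o=f["o"];yw=float(f["yw"])
e=manip.get_obs()["ee_pos"]; manip.movel(e+[0,-120,10],vel=200)
manip.movel(*tp(o,yw,0,60,s=s),vel=170)
manip.movel(tp(o,yw,0,8,s=s)[0],vel=120)
print(manip.movel(tp(o,yw,0,-2,s=s)[0],vel=30,threshold=3),(manip.get_obs()["ee_pos"]-tp(o,yw,0,s=s)[0]).round(1))
manip.open(); q=manip.get_obs(); manip.movel(q["ee_pos"]-120*Ro.from_quat(q["ee_rot"]).apply([0,1,0]),vel=150); manip.dwell(.2)
im,d=manip.grab_frame("top"); C=cloud("top",d)[d>0]; g=Ro.from_euler('z',yw,degrees=True).inv().apply(C-o)
k=(abs(g[:,1])<34)&(g[:,0]>-20)&(g[:,0]<36)&(abs(g[:,2])<25); t=g[k]; print("pan",len(t),np.linalg.lstsq(np.c_[t[:,:2],np.ones(len(t))],t[:,2],rcond=None)[0].round(3))
k=(abs(g[:,1])<30)&(g[:,2]>60)&(g[:,2]<118)&(g[:,0]<-40)&(g[:,0]>-110); print("handle",k.sum(),g[k].mean(0).round(1) if k.any() else '')
count("dish",-9,DI,62,62,9,28); count("tray",TR[1],TR[0],90,61,12,30,"scene")
im,d=manip.grab_frame("scene"); C=cloud("scene",d)[120:330,180:430].reshape(-1,3); k=(C[:,2]>97)&(C[:,2]<110)&(np.linalg.norm(C[:,:2]-DI[:2],axis=1)<110)
print("rim",k.sum(),cv2.minAreaRect(C[k][:,:2].astype(np.float32)))
ob=manip.get_obs(); print(ob["time"],ob["grip_width"],ob["wrist_force"].round(1))
E
```

```text
True [ 0.3 -0.4 -0.9]
pan 355 [ 1.000e-03 -8.000e-03  2.526e+00]
handle 120 [-76.6   4.   94.4]
top dish [(33, [53.0, 54.0, 20.0]), (33, [15.0, 54.0, 20.0]), (32, [-25.0, 55.0, 19.0]), (35, [-50.0, 55.0, 20.0])]
scene tray [(74, [83.0, 52.0, 22.0])]
rim 718 ((559.9555053710938, -14.65350341796875), (141.95050048828125, 143.0343017578125), 80.64427185058594)
59.1333 0.9998131398277353 [ 0.6 -0.4 -0.3]
```

All checks pass at 59 s, so I hand it in.

```bash
python3 -c "
from bench import manip
manip.sign_off()"
```

```text
the job is handed in; nothing more can be done
```

I scooped four balls from the tray and tipped them into the dish on the balance. The fifth ball is still in the tray. The scoop stands on its pan on the bench to the right of the tray, released. I handed in at about 59 s; no verdict was reported.

**Last checks (depth images):**
- **Balls:** four in the dish, one in the tray.
- **Dish:** level and about 1 mm from its measured starting position.
- **Scoop:** pan within 0.5° of level on the bench; gripper open and clear of it.

**What went wrong on the way:**
- **Tool length:** the real fingertips sit about 38 mm short of the reported tool point. I only found this after two empty grips on the dish, and corrected for it from then on.
- **Dish knocked off:** my first grip caught only the end of the scoop handle, so the pan drooped about 18° and knocked the dish off the balance. I put it back by gripping a corner.
- **Scoop:** I regripped the handle front-to-back before scooping, and it held firm.
- **Disagreement:** the two measurements of the parked scoop's handle differed by about 5 mm. It did no harm.
- **Not checked:** I did not monitor the contact-force limits, including during that knock.

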